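Load the washer tins into the sprung dispenser

ROBOT

A 6-joint arm with a two-finger parallel gripper is mounted at the origin on a cart in front of the work surface, level with it; the furniture and walls round the work are solid. World frame = base frame: x ahead of the robot, y to its left, z up, the work surface at z = 0. Lengths are in m, angles in rad, forces in N, time in s.
With the tool pointing down it reaches from about 0.3 to 0.825 m from the base axis. Payload 5.4 kg.
Tool frame: the origin (TCP) lies midway between the tips of the shut fingers; the grasp point (between the pads) lies robot.grip_point_offset behind it (robot.grip_point_offset is the distance from the TCP to the grasp point, in m); z points along the fingers, x is the direction in which the jaws open and shut, and the axes are right-handed (so a half turn about z gives the same grasp; the last joint's range is limited). The gripper opens to 92 mm and grips with 3 to 60 N. Pads are 20 mm wide; open, the fingers measure 128 mm over their backs; the gripper's body (75 mm by 189 mm) begins 69 mm behind the grasp point.
Start: joints at [-1.373, 0.158, 1.597, -0, 1.386, -0.21], TCP at [0.228, -0.528, 0.215] pointing down, gripper open.
Joint ranges: [-2.91, 2.91], [-0.94, 2.29], [0.18, 2.7], [-1.29, 4.43], [0.17, 2.64], [-3, 3]. Speed limits (rad/s): [2.57, 2.57, 3.14, 3.14, 3.14, 3.14].

INTERFACE

Orientations are given as [roll, pitch, yaw] about the fixed x, y, z axes, in that order (R = Rz(yaw) Ry(pitch) Rx(roll)).
In Python, from cell import robot gives the robot as it stands.
- The arm moves only by the shell command python3 -m jog 'ROWS'. ROWS is JSON, a list that holds one entry, the list of rows, each a list of 7 numbers: the opening, from 0 (shut) to 1 (fully open), then the shift along the tool's x, y, z in m, then the turn, a rotation vector about the tool's x, y, z in degrees. In form: [[[gripper, dx, dy, dz, ax, ay, az], ...]]. A call has 1 to 12 rows; each row is the pose to reach, as a shift and turn from the pose measured when the call began, along the tool's axes at that moment; what a row does not reach only later rows make up. A row lasts 1/10 s, in which the tool goes at most 50 mm and 8.59 degrees, less where a joint would pass 70% of its speed; a pose out of reach is approached as far as the arm can. A call with a gripper value outside its range is refused whole. The fingers move at their own pace and stop on an object; the grip force is fixed at half the most. Time passes only in rows, so rows that repeat a pose let the fingers close. It gives the time, the measured TCP pose, the force and the opening at its end, in the units of the state.
- robot.sense(): the state, without advancing time (a new reading comes with each control period).
- robot.get_image(name): name is "scene" or "top"; returns (picture, depth): 400x640x3 uint8, red, green, blue; 400x640 float32, m along the optical axis (not along the pixel's ray), 0 where there is no reading.
- robot.calibration(name): a dict with "mtx" (3x3 intrinsics, pixels), "R" (3x3) and "t" (3): a world point X has camera coordinates R X + t. Camera axes: x right, y down, z forward; pixel columns grow to the right and rows downward; lengths in m; the calibration is good to about 2 mm. A picture is of the moment at which its call begins. calibration takes no time and is no camera call.
- robot.finish_job(): hands the job in, once; it reports no verdict.
Trained networks look in the newest picture that a camera, given by its name, has taken for a name from the list of things; names that differ only in an ending like _2 or _b are one class to them, and where a whole thing is asked for, a point or a joint stands for the part that bears it (a point fixed in the world has none). Each returns a list of dicts, best first, with "confidence" (0 to 1); they miss things now and then, are a little off and sometimes report something else, mostly with a low value. They report only what shows in the picture. A call takes as long as a camera call. They do not tell look-alikes from the thing itself.
- robot.find_in(camera, thing): "location" ([column, row] in pixels, amid what is visible of it).
- robot.spot_point(camera, thing): "location" ([column, row] in pixels: a listed point, or the origin of a listed thing).
The state is a dict: "time_s": time; "joints": joint angles; "dq": joint speeds; "joint_torque": joint torques, N m; "ee_pos": TCP position; "tool_rot": TCP orientation; "contact_force": force on the tool from outside, world axes, zero at the start; "wrist_torque": the same for the moment, N m; "grip_width": finger opening in m.
Only numpy, scipy, OpenCV 4.12 (cv2) and the standard library are available. Lean on these libraries where they do the work, as an engineer would, in place of code of your own. Each camera call takes 0.05 s, during which the arm holds its last target.

TASK

Load both flat tins of hose washers into the spring-loaded dispenser on the washer deck: set them down gently, right way up, one on top of the other on the middle of its round platform between the wire guides, so that the platform sinks under the weight of both, and let go. The taller pot with the similar red lid is not one of them.

Things in the scene. Friction and masses are not known exactly. Their poses are not given: they have to be found in the camera images.
- tin_a_center (a point): flat round tin of hose washers, red lid on a pale body, 62 mm diameter, 24 mm high, 0.12 kg, standing right way up on the deck; the two are alike (a similar pot 58 mm across but 50 mm tall is not one of them). This point is its centre, 12 mm above its underside; z points up out of the lid. Grip it across the diameter.
- tin_b_center (a point): flat round tin of hose washers, red lid on a pale body, 62 mm diameter, 24 mm high, 0.12 kg, standing right way up on the deck; the two are alike (a similar pot 58 mm across but 50 mm tall is not one of them). This point is its centre, 12 mm above its underside; z points up out of the lid. Grip it across the diameter.
- platform_top (a point): top centre of the dispenser's round sprung platform (76 mm across), z up, sinks with it; empty it is 130 mm above the deck. Below is a fixed grey housing 124 x 96 mm (x, y), 50 mm high. At +x and -x stand wire hoops, rods 6 mm thick: uprights at x +-48, y +-28 mm, cross bar at x +-51 mm, tops 31 mm above the empty platform. The +y and -y sides are open for fingers closing along y.
- platform (a joint): how far the sprung platform has sunk, m: 0 empty (top), stop at 0.056. The spring is soft, about 49 N/m with a preload of about 0.15 N, and damped: one tin sinks it about 21 mm, two about 45 mm, in about half a second after release, so that the top of the load stays at nearly the same height.
There are look-alikes about, which are no part of the job. What is shaped like the part that bears tin_b_center but black or turquoise is not meant.

How it is judged:
By the outcome, as a careful person would: the job done as asked, in the order asked, and still so for the second after the job is handed in, with the robot touching nothing.
It also fails if it takes over 64 s, if anything falls off the work surface, if the arm or the gripper's body presses on something with over 40 N, if the wrist force passes 120 N, or if a joint passes its speed limit or range.

## Working session

There is one attempt and no reset: what is moved stays moved. The work goes in short steps, Python scripts to look and compute and a shell command to move; the robot and the scene stay as the last step left them, time stands still between calls to the robot, and variables do not carry over. Pictures are saved under pics/ and viewed, and the job is handed in when it is done.

```bash
mkdir -p pics; ls
cat > h.py <<'E'
from cell import robot
import numpy as np, cv2
def shot(cam,name):
    im,d=robot.get_image(cam); cv2.imwrite(f'pics/{name}.png',im[:,:,::-1]); np.save(f'pics/{cam}_d.npy',d); np.save(f'pics/{cam}_i.npy',im); return im,d
def w(cam,u,v,z):
    c=robot.calibration(cam);K,R,t=map(np.array,(c['mtx'],c['R'],c['t']))
    C=-R.T@t; r=R.T@np.linalg.inv(K)@np.array([u,v,1.]); return C+r*(z-C[2])/r[2]
def cloud(cam,d):
    c=robot.calibration(cam);K,R,t=map(np.array,(c['mtx'],c['R'],c['t']))
    v,u=np.mgrid[:400,:640]; P=np.stack([u,v,np.ones_like(u)],-1)@np.linalg.inv(K).T*d[...,None]
    return (P-t)@R
E
python3 - <<'E'
from h import *
np.set_printoptions(precision=3,suppress=True)
for c in('scene','top'):
    im,d=shot(c,c+'0')
    P=cloud(c,d)
    for n in ('tin_a_center','platform_top'):
        for r in robot.spot_point(c,n):
            u,v=map(int,map(round,r['location'])); print(c,n,r,P[v,u])
print({k:v for k,v in robot.sense().items()}, robot.grip_point_offset)
E
```

```text
pics
scene tin_a_center {'location': [323.1, 289.0], 'confidence': 0.59} [ 0.429 -0.311  0.026]
scene platform_top {'location': [255.7, 126.9], 'confidence': 0.83} [0.467 0.296 0.131]
top tin_a_center {'location': [414.2, 235.9], 'confidence': 0.65} [ 0.428 -0.301  0.021]
top platform_top {'location': [191.5, 226.1], 'confidence': 0.73} [0.46  0.313 0.125]
{'time_s': 0.3, 'joints': array([-1.373,  0.159,  1.597,  0.   ,  1.386, -0.21 ]), 'dq': array([-0.   , -0.001, -0.002, -0.   , -0.002,  0.002]), 'joint_torque': array([  0.   , -38.507, -32.18 ,   0.07 ,   0.034,  -0.   ]), 'ee_pos': array([ 0.228, -0.528,  0.214]), 'tool_rot': array([-3.141,  0.001, -1.163]), 'contact_force': array([ 0.436, -0.079,  0.761]), 'wrist_torque': array([0.045, 0.014, 0.02 ]), 'grip_width': 0.0917173392579273} 0.0187
```

View pics/scene0.png

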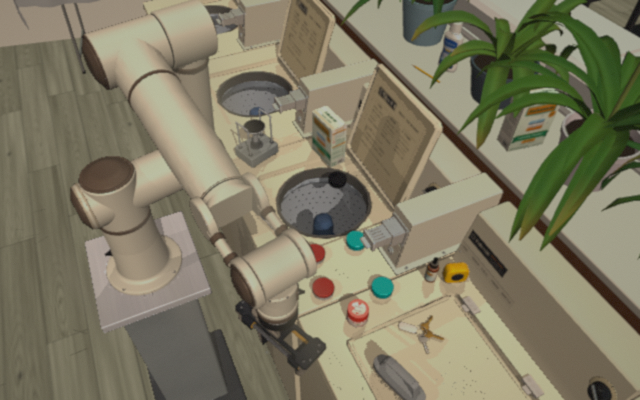

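View pics/top0.png

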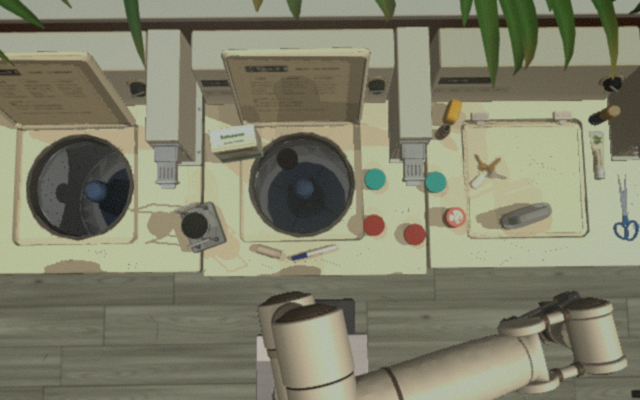

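Run:
```python
from h import *
np.set_printoptions(precision=3,suppress=True)
im=np.load('pics/top_i.npy');d=np.load('pics/top_d.npy');P=cloud('top',d)
a=cv2.resize(im[150:270,340:500],(640,480),interpolation=cv2.INTER_CUBIC)
cv2.imwrite('pics/crop_t.png',a[:,:,::-1])
cv2.imwrite('pics/crop_p.png',cv2.resize(im[180:270,150:270],(640,480),interpolation=cv2.INTER_CUBIC)[:,:,::-1])
s=np.load('pics/scene_i.npy');cv2.imwrite('pics/crop_s.png',cv2.resize(s[220:340,280:440],(640,480),interpolation=cv2.INTER_CUBIC)[:,:,::-1])
hsv=cv2.cvtColor(im,cv2.COLOR_RGB2HSV)
m=(((hsv[...,0]<10)|(hsv[...,0]>170))&(hsv[...,1]>120)&(hsv[...,2]>60)).astype(np.uint8)
n,l,st,ce=cv2.connectedComponentsWithStats(m)
for i in range(1,n):
    if st[i,4]>40:
        q=P[l==i]; z=np.median(q[:,2]); u=st[i,:2]+st[i,2:4]/2-.5; print(ce[i],u,st[i],'z',z,w('top',*ce[i],z),q[:,:2].min(0),q[:,:2].max(0))
print('deck z',np.median(P[250:262,380:400,2]))
# platform
for (u,v) in [(195,225),(190,225),(200,225),(195,220),(195,230),(210,215),(180,235)]: print(u,v,P[v,u])
```

```text
[373.357 224.954] [373.5 224.5] [364 215  20  20 325] z 0.024797578291697032 [ 0.461 -0.184  0.025] [ 0.435 -0.212] [ 0.49  -0.157]
[414.258 234.086] [414.  234.5] [404 225  21  20 326] z 0.02437601638639781 [ 0.433 -0.302  0.024] [ 0.393 -0.33 ] [ 0.46  -0.026]
deck z -0.0006118649731904605
195 225 [0.462 0.303 0.132]
190 225 [0.462 0.317 0.128]
200 225 [0.462 0.291 0.127]
195 220 [0.475 0.303 0.135]
195 230 [0.449 0.305 0.125]
210 215 [0.494 0.282 0.045]
180 235 [ 0.44   0.379 -0.   ]
```

Run:
```python
import cv2,numpy as np
a=[cv2.imread(f'pics/crop_{k}.png') for k in 'tsp']
a=[cv2.resize(x,(400,300)) for x in a]
cv2.imwrite('pics/m.png',np.vstack([np.hstack(a[:2]),np.hstack([a[2],a[2]*0])]))
```

```text
(no output)
```

View pics/m.png

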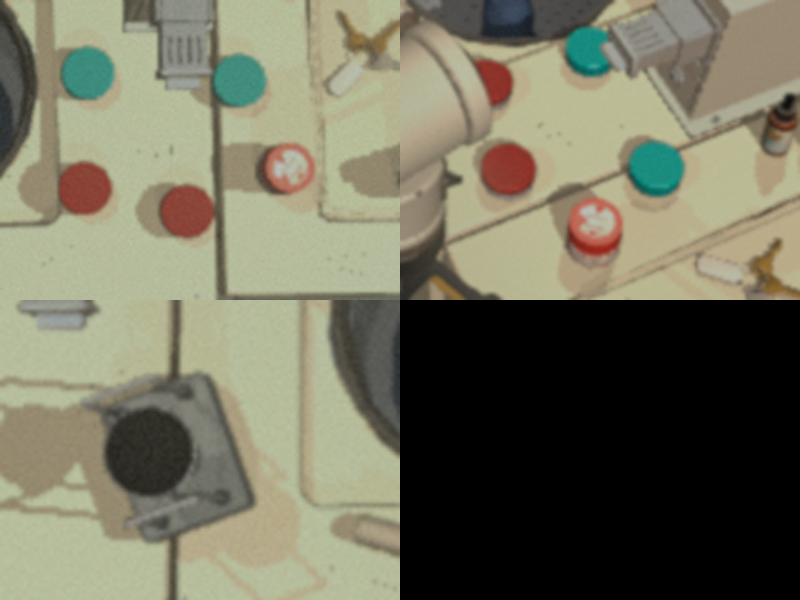

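Run:
```python
from h import *
np.set_printoptions(precision=3,suppress=True)
im=np.load('pics/top_i.npy');d=np.load('pics/top_d.npy');P=cloud('top',d)
sub=np.zeros((400,640),bool);sub[190:260,165:232]=1
m=sub&(P[...,2]>.035)&(P[...,2]<.062)
pts=P[m][:,:2]; print(len(pts)); r=cv2.minAreaRect((pts*1000).astype(np.float32)); print(r, cv2.boxPoints(r))
m=sub&(P[...,2]>.115)&(P[...,2]<.14)
g=im.max(-1)<60
m2=sub&g&(P[...,2]>.1)
mm=cv2.moments(m2.astype(np.uint8),True);u,v=mm['m10']/mm['m00'],mm['m01']/mm['m00'];print(m2.sum(),u,v,w('top',u,v,.13),np.median(P[m2][:,2]))
c,rad=cv2.minEnclosingCircle((P[m2][:,:2]*1000).astype(np.float32));print(c,rad)
m=sub&(P[...,2]>.145)
print(P[m])
s=np.load('pics/scene_i.npy');d=np.load('pics/scene_d.npy');P=cloud('scene',d)
q=P[(np.abs(P[...,0]-.46)<.1)&(np.abs(P[...,1]-.3)<.1)&(P[...,2]>.145)];print(q[:40])
q=P[(np.abs(P[...,0]-.46)<.1)&(np.abs(P[...,1]-.3)<.1)&(P[...,2]>.12)&(P[...,2]<.14)];c,rad=cv2.minEnclosingCircle((q[:,:2]*1000).astype(np.float32));print(len(q),c,rad,np.median(q,0))
cv2.imwrite('pics/crop_ps.png',cv2.resize(s[95:185,200:320],(800,600),interpolation=cv2.INTER_CUBIC)[:,:,::-1])
```

```text
809
((462.27374267578125, 305.2327880859375), (124.6133041381836, 97.03451538085938), 19.117795944213867) [[387.514 330.668]
 [419.293 238.985]
 [537.034 279.798]
 [505.254 371.48 ]]
493 194.19269776876268 225.20081135902637 [0.462 0.306 0.13 ] 0.13040317452630665
(428.15325927734375, 156.71559143066406) 186.2707977294922
[[ 0.393 -0.026  1.491]
 [ 0.393 -0.026  1.491]
 [ 0.521  0.3    0.159]
 [ 0.521  0.296  0.163]
 [ 0.52   0.293  0.165]
 [ 0.518  0.307  0.164]
 [ 0.519  0.306  0.157]
 [ 0.518  0.302  0.161]
 [ 0.518  0.298  0.166]
 [ 0.518  0.296  0.164]
 [ 0.518  0.295  0.159]
 [ 0.518  0.292  0.159]
 [ 0.516  0.316  0.158]
 [ 0.516  0.313  0.16 ]
 [ 0.516  0.311  0.155]
 [ 0.516  0.307  0.162]
 [ 0.515  0.304  0.164]
 [ 0.516  0.302  0.161]
 [ 0.516  0.3    0.158]
 [ 0.516  0.298  0.155]
 [ 0.516  0.296  0.152]
 [ 0.517  0.294  0.149]
 [ 0.517  0.293  0.146]
 [ 0.514  0.321  0.158]
 [ 0.514  0.318  0.158]
 [ 0.513  0.313  0.169]
 [ 0.513  0.312  0.162]
 [ 0.513  0.31   0.162]
 [ 0.514  0.308  0.156]
 [ 0.514  0.295  0.148]
 [ 0.393 -0.026  1.491]
 [ 0.511  0.328  0.16 ]
 [ 0.511
[... 2567 characters left out ...]
7 0.152]
 [0.503 0.329 0.163]
 [0.508 0.332 0.159]
 [0.511 0.331 0.159]
 [0.495 0.35  0.147]
 [0.498 0.346 0.148]
 [0.506 0.329 0.158]
 [0.507 0.322 0.162]
 [0.511 0.321 0.162]
 [0.508 0.323 0.157]
 [0.509 0.317 0.161]
 [0.511 0.311 0.164]
 [0.517 0.318 0.157]
 [0.509 0.308 0.163]
 [0.514 0.312 0.159]
 [0.517 0.309 0.16 ]
 [0.511 0.304 0.161]
 [0.515 0.305 0.159]
 [0.516 0.298 0.163]
 [0.522 0.305 0.157]
 [0.516 0.298 0.16 ]
 [0.519 0.297 0.159]
 [0.515 0.296 0.157]
 [0.518 0.295 0.157]
 [0.515 0.297 0.152]
 [0.518 0.295 0.153]
 [0.512 0.289 0.155]
 [0.516 0.29  0.152]
 [0.401 0.31  0.164]
 [0.406 0.317 0.156]]
279 (461.9024963378906, 306.10968017578125) 59.09241485595703 [0.463 0.305 0.13 ]
```

View pics/crop_ps.png

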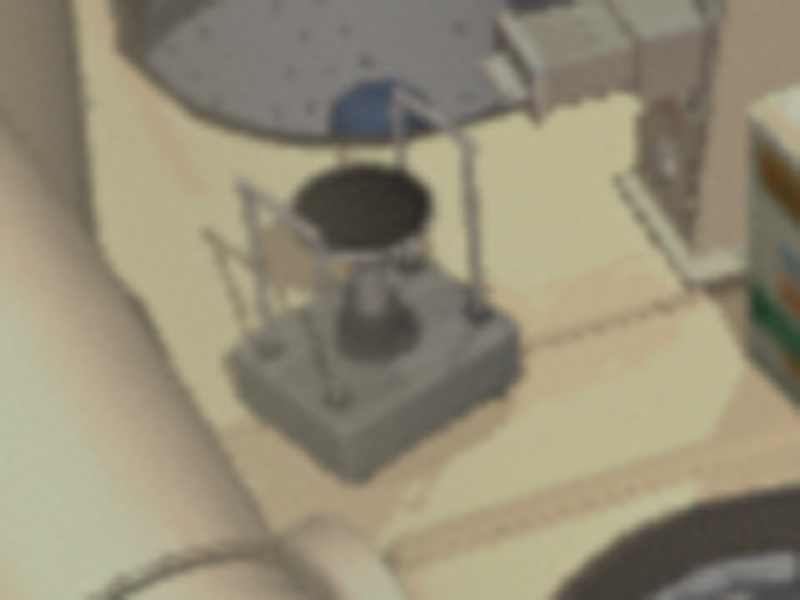

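View pics/crop_p.png

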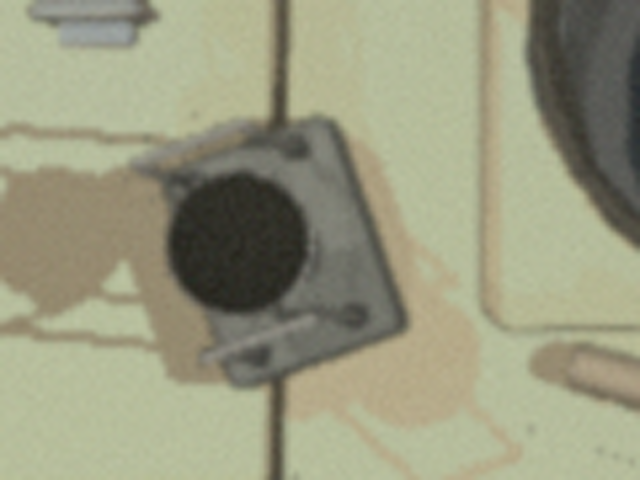

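```bash
cat >> h.py <<'E'
from scipy.spatial.transform import Rotation as Ro
def to(x,y,z,yaw=-70.9):
    s=robot.sense(); R=Ro.from_euler('xyz',s['tool_rot']); d=R.inv().apply(np.array([x,y,z])-s['ee_pos'])
    T=Ro.from_euler('xyz',[180,0,yaw],degrees=True); rv=np.degrees((R.inv()*T).as_rotvec())
    print('shift',d.round(4),'turn',rv.round(2),'t',round(s['time_s'],2),'F',s['contact_force'].round(2),'w',round(s['grip_width'],4),'pos',s['ee_pos'].round(4))
E
python3 -c "
from h import *
to(.433,-.302,.12);to(.433,-.302,.003)"
```

```text
shift [-0.1258 -0.2777  0.0944] turn [-0.01  0.04  4.27] t 0.3 F [ 0.44 -0.08  0.76] w 0.0917 pos [ 0.228  -0.5276  0.2143]
shift [-0.1257 -0.2777  0.2114] turn [-0.01  0.04  4.27] t 0.3 F [ 0.44 -0.08  0.76] w 0.0917 pos [ 0.228  -0.5276  0.2143]
```

Candidates in the top image are:
- Red discs at (373,225) and (414,234), with tops at 24 mm. These are the tins.
- Patterned red pot at (455,217), which is tall, so not a tin.
- Turquoise tins at (374,179) and (435,182), and a black disc at (288,158). These are look-alikes.
- Black disc at (194,225), which is the platform itself at z=0.13.

The crops confirm the choice. I'll go to the (414,234) tin first.

```bash
python3 -m jog '[[[1,-0.016,-0.035,0,0,0,1],[1,-0.032,-0.07,0,0,0,2],[1,-0.048,-0.105,0.01,0,0,3],[1,-0.064,-0.14,0.02,0,0,4.27],[1,-0.08,-0.175,0.035,0,0,4.27],[1,-0.096,-0.21,0.05,0,0,4.27],[1,-0.112,-0.245,0.065,0,0,4.27],[1,-0.122,-0.268,0.08,0,0,4.27],[1,-0.1258,-0.2777,0.094,0,0,4.27],[1,-0.1258,-0.2777,0.094,0,0,4.27],[1,-0.1258,-0.2777,0.094,0,0,4.27]]]'
python3 - <<'E'
from h import *
im,d=shot('top','top1'); s,_=shot('scene','scene1')
cv2.imwrite('pics/c1.png',np.hstack([cv2.resize(im[170:290,340:500],(400,300)),cv2.resize(s[200:320,260:420],(400,300))])[:,:,::-1])
to(.433,-.302,.003)
E
```

```text
time_s: 1.4
ee_pos: [0.4325, -0.3028, 0.1204]
tool_rot: [3.141, 0.001, -1.238]
contact_force: [0.0, 0.1, 1.4]
grip_width: 0.0919
shift [-0.0015 -0.0007  0.1183] turn [-0.03 -0.06 -0.09] t 1.5 F [0.39 0.33 0.9 ] w 0.0919 pos [ 0.4328 -0.3036  0.1213]
```

View pics/c1.png

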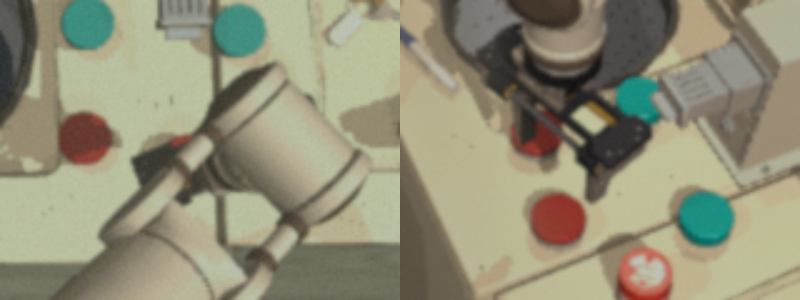

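Run:
```python
from h import *
im=np.load('pics/scene_i.npy');hsv=cv2.cvtColor(im,cv2.COLOR_RGB2HSV)
m=(((hsv[...,0]<10)|(hsv[...,0]>170))&(hsv[...,1]>120)&(hsv[...,2]>60)).astype(np.uint8)
d=np.load('pics/scene_d.npy');P=cloud('scene',d)
n,l,st,ce=cv2.connectedComponentsWithStats(m)
for i in range(1,n):
    if st[i,4]>60:
        mm=(l==i)&(P[...,2]>.021); v,u=np.nonzero(mm)
        q=P[mm]; c,r=cv2.minEnclosingCircle((q[:,:2]*1000).astype(np.float32)); print(ce[i],st[i],np.median(q[:,2]),q.mean(0),c,r)
```

```text
[314.96268657 256.18656716] [305 249  19  13 134] 0.02430760066953163 [ 0.4530099  -0.20397401  0.03297741] (438.32208251953125, -218.87603759765625) 51.7328987121582
[322.88011696 287.3245614 ] [313 278  21  20 342] 0.024018354009515935 [ 0.43174359 -0.30366598  0.02435552] (431.7639465332031, -303.207763671875) 31.119503021240234
[356.69955157 312.43049327] [347 299  22  24 223] 0.04765837013887441 [ 0.47236812 -0.42360104  0.04522323] (478.2451171875, -417.6028747558594) 29.838029861450195
```

```bash
python3 -m jog '[[[1,0,0,0.02,0,0,0],[1,0,0,0.045,0,0,0],[1,0,0,0.07,0,0,0],[1,0,0,0.09,0,0,0],[1,0,0,0.105,0,0,0],[1,0,0,0.113,0,0,0],[1,0,0,0.116,0,0,0],[1,0,0,0.1165,0,0,0],[1,0,0,0.1165,0,0,0]]]'; python3 -c "
from h import *
to(.4325,-.3027,.003)"
```

```text
time_s: 2.4
ee_pos: [0.4334, -0.3043, 0.0057]
tool_rot: [-3.14, -0.003, -1.239]
contact_force: [-0.3, -0.7, 0.6]
grip_width: 0.0922
shift [-0.0019  0.0003  0.0027] turn [-0.06 -0.15 -0.09] t 2.4 F [-0.28 -0.68  0.58] w 0.0922 pos [ 0.4334 -0.3043  0.0057]
```

```bash
python3 -m jog '[[[1,-0.001,0,0.0015,0,0,0],[1,-0.001,0,0.0015,0,0,0],[0.5,-0.001,0,0.0015,0,0,0],[0.5,-0.001,0,0.0015,0,0,0],[0.5,-0.001,0,0.0015,0,0,0],[0.5,-0.001,0,0.0015,0,0,0],[0.5,-0.001,0,0.0015,0,0,0],[0.5,-0.001,0,0.0015,0,0,0],[0.5,-0.001,0,0.0015,0,0,0]]]'; python3 -c "
from h import *
to(.462,.3055,.003)"
```

```text
time_s: 3.3
ee_pos: [0.433, -0.3033, 0.0042]
tool_rot: [-3.141, -0.002, -1.239]
contact_force: [-0.7, 1.4, 0.4]
grip_width: 0.0592
shift [-5.662e-01 -2.256e-01  1.000e-04] turn [-0.06 -0.14 -0.09] t 3.3 F [-0.67  1.37  0.37] w 0.0592 pos [ 0.433  -0.3033  0.0042]
```

```bash
python3 -m jog '[[[0.4,0,0,-0.01,0,0,0],[0.4,0,0,-0.03,0,0,0],[0.4,0,0,-0.06,0,0,0],[0.4,0,0,-0.09,0,0,0],[0.4,0,0,-0.12,0,0,0],[0.4,0,0,-0.15,0,0,0],[0.4,0,0,-0.175,0,0,0],[0.4,0,0,-0.19,0,0,0],[0.4,0,0,-0.2,0,0,0],[0.4,0,0,-0.2,0,0,0]]]'
python3 - <<'E'
from h import *
s,_=shot('scene','scene2');im,_=shot('top','top2')
cv2.imwrite('pics/c2.png',np.hstack([cv2.resize(im[170:290,340:500],(400,300)),cv2.resize(s[200:320,260:420],(400,300))])[:,:,::-1])
to(.462,.3055,.2)
E
```

```text
time_s: 4.3
ee_pos: [0.433, -0.3033, 0.2052]
tool_rot: [-3.14, -0.004, -1.239]
contact_force: [0.9, -0.1, -0.8]
grip_width: 0.0594
shift [-0.5651 -0.2261  0.0027] turn [-0.01 -0.04 -0.1 ] t 4.4 F [ 0.07  0.1  -0.86] w 0.0591 pos [ 0.4322 -0.3024  0.203 ]
```

View pics/c2.png

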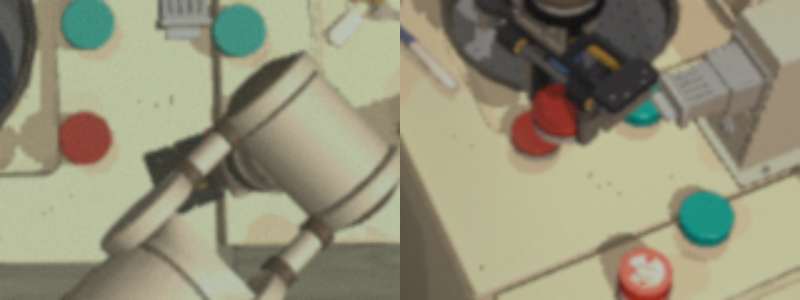

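```bash
python3 -m jog '[[[0.4,-0.02,-0.008,0,0,0,0],[0.4,-0.05,-0.02,0,0,0,0],[0.4,-0.085,-0.034,0,0,0,0],[0.4,-0.125,-0.05,0,0,0,0],[0.4,-0.165,-0.066,0,0,0,0],[0.4,-0.205,-0.082,0,0,0,0],[0.4,-0.245,-0.098,0,0,0,0],[0.4,-0.285,-0.114,0,0,0,0],[0.4,-0.325,-0.13,0,0,0,0],[0.4,-0.36,-0.144,0,0,0,0],[0.4,-0.385,-0.154,0,0,0,0],[0.4,-0.4,-0.16,0,0,0,0]]]'; python3 -c "
from h import *
to(.462,.3055,.2)"
```

```text
time_s: 5.6
ee_pos: [0.452, 0.1299, 0.2011]
tool_rot: [3.139, 0.001, -1.237]
contact_force: [-0.2, -0.2, -1.5]
grip_width: 0.0596
shift [-0.1626 -0.067   0.001 ] turn [0.15 0.04 0.03] t 5.6 F [-0.18 -0.21 -1.51] w 0.0596 pos [0.452  0.1299 0.2011]
```

```bash
python3 -m jog '[[[0.4,-0.015,-0.006,0,0,0,0],[0.4,-0.04,-0.016,0,0,0,0],[0.4,-0.07,-0.029,0,0,0,0],[0.4,-0.1,-0.041,0,0,0,0],[0.4,-0.125,-0.052,0,0,0,0],[0.4,-0.145,-0.06,0,0,0,0],[0.4,-0.157,-0.065,0,0,0,0],[0.4,-0.1626,-0.067,0,0,0,0],[0.4,-0.1626,-0.067,0,0,0,0],[0.4,-0.1626,-0.067,0,0,0,0]]]'
python3 - <<'E'
from h import *
s,_=shot('scene','scene3');im,_=shot('top','top3')
cv2.imwrite('pics/c3.png',np.hstack([cv2.resize(im[150:270,130:290],(400,300)),cv2.resize(s[80:200,180:340],(400,300))])[:,:,::-1])
to(.462,.3055,.145)
E
```

```text
time_s: 6.6
ee_pos: [0.4619, 0.3047, 0.2007]
tool_rot: [3.138, 0.0, -1.237]
contact_force: [0.9, 0.1, -1.0]
grip_width: 0.0593
shift [-0.0008 -0.0003  0.056 ] turn [ 0.16  0.02 -0.03] t 6.7 F [-0.02 -0.34 -0.93] w 0.0591 pos [0.4621 0.3047 0.201 ]
```

View pics/c3.png

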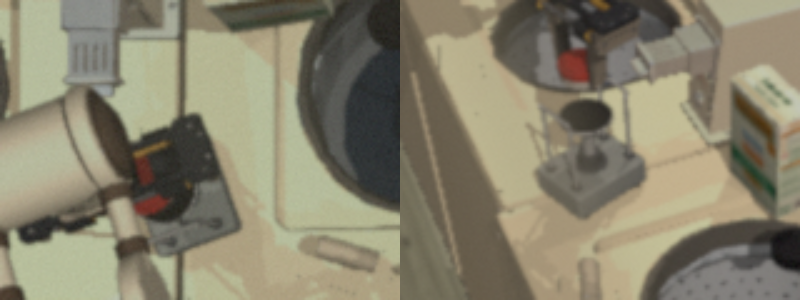

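```bash
python3 -m jog '[[[0.4,0,0,0.01,0,0,0],[0.4,0,0,0.025,0,0,0],[0.4,0,0,0.04,0,0,0],[0.4,0,0,0.05,0,0,0],[0.4,0,0,0.058,0,0,0],[0.4,0,0,0.062,0,0,0],[0.4,0,0,0.066,0,0,0],[0.4,0,0,0.07,0,0,0],[0.4,0,0,0.074,0,0,0],[0.4,0,0,0.078,0,0,0],[0.4,0,0,0.081,0,0,0],[0.4,0,0,0.081,0,0,0]]]'
python3 - <<'E'
from h import *
s,_=shot('scene','scene4')
cv2.imwrite('pics/c4.png',cv2.resize(s[80:200,180:340],(800,600),interpolation=cv2.INTER_CUBIC)[:,:,::-1])
to(.462,.3055,.113)
E
```

```text
time_s: 7.9
ee_pos: [0.4618, 0.3046, 0.1197]
tool_rot: [3.138, 0.0, -1.238]
contact_force: [-0.4, -0.5, 0.4]
grip_width: 0.0593
shift [-0.0008 -0.0005  0.0069] turn [ 0.18  0.03 -0.03] t 7.95 F [-0.38 -0.35  0.24] w 0.059 pos [0.4618 0.3046 0.1199]
```

View pics/c4.png

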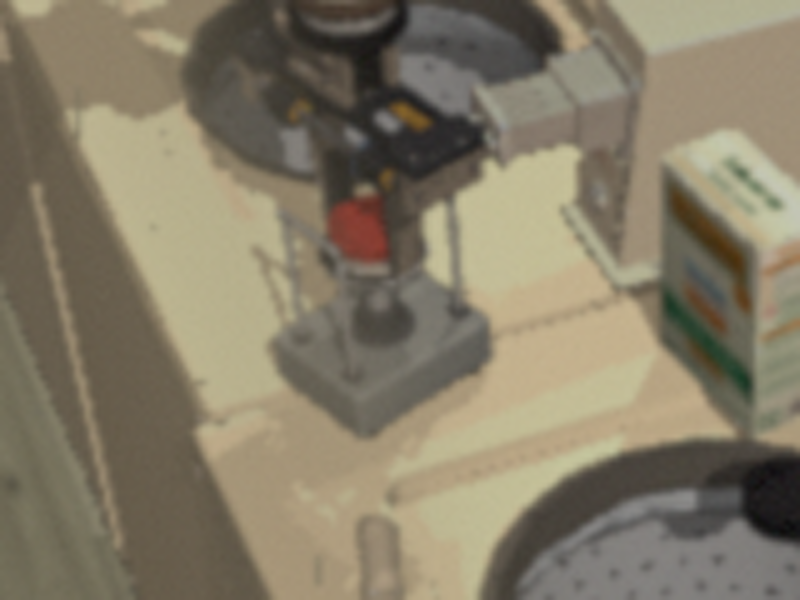

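```bash
python3 -m jog '[[[0.4,-0.0005,0,0.003,0,0,0],[0.4,-0.0005,0,0.006,0,0,0],[0.4,-0.0005,0,0.006,0,0,0],[0.4,-0.0005,0,0.006,0,0,0],[0.75,-0.0005,0,0.006,0,0,0],[0.75,-0.0005,0,0.006,0,0,0],[0.75,-0.0005,0,0.006,0,0,0],[1,-0.0005,0,0.006,0,0,0],[1,-0.0005,0,0.006,0,0,0],[1,-0.0005,0,0.006,0,0,0],[1,-0.0005,0,0.006,0,0,0]]]'
python3 - <<'E'
from h import *
s,_=shot('scene','scene5')
cv2.imwrite('pics/c5.png',cv2.resize(s[80:200,180:340],(800,600),interpolation=cv2.INTER_CUBIC)[:,:,::-1])
to(.462,.3055,.113)
E
```

```text
time_s: 9.05
ee_pos: [0.4616, 0.3051, 0.1139]
tool_rot: [3.138, 0.0, -1.238]
contact_force: [-1.0, -0.3, 0.2]
grip_width: 0.0921
shift [-0.0003 -0.0005  0.0009] turn [ 0.18  0.03 -0.03] t 9.1 F [ 0.41 -0.17  0.09] w 0.0921 pos [0.4616 0.3051 0.1139]
```

View pics/c5.png

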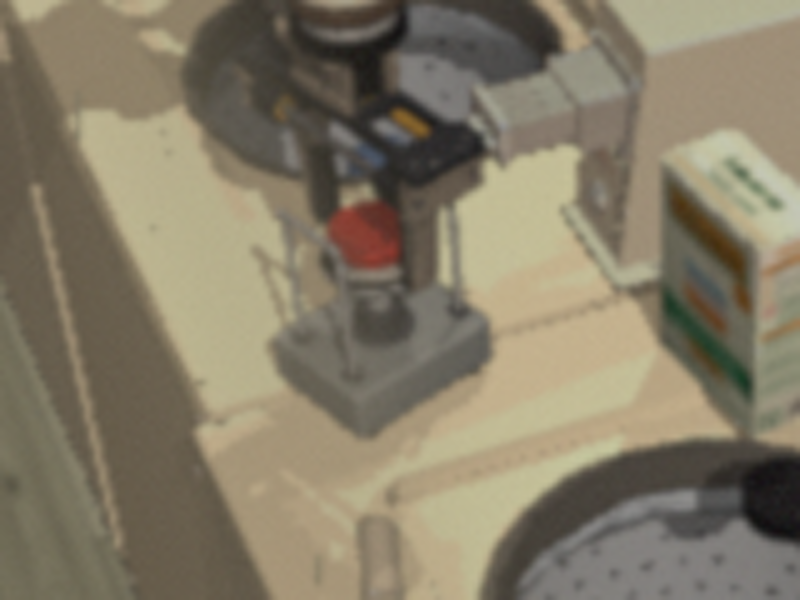

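Tin 1 sits on the platform at (368,237) in the crop, with the fingers open on either side. I'll retreat straight up.

```bash
python3 -m jog '[[[1,0,0,-0.01,0,0,0],[1,0,0,-0.025,0,0,0],[1,0,0,-0.045,0,0,0],[1,0,0,-0.065,0,0,0],[1,0,0,-0.08,0,0,0],[1,0,0,-0.09,0,0,0],[1,0,0,-0.095,0,0,0]]]'
python3 - <<'E'
from h import *
s,d=shot('scene','scene6')
cv2.imwrite('pics/c6.png',cv2.resize(s[80:200,180:340],(800,600),interpolation=cv2.INTER_CUBIC)[:,:,::-1])
P=cloud('scene',d);hsv=cv2.cvtColor(s,cv2.COLOR_RGB2HSV)
m=(((hsv[...,0]<10)|(hsv[...,0]>170))&(hsv[...,1]>120)&(hsv[...,2]>60)); m[200:]=0
q=P[m&(abs(P[...,1]-.305)<.06)&(abs(P[...,0]-.46)<.06)]; z=np.percentile(q[:,2],[10,50,90]); t=q[q[:,2]>z[1]-.004]; print(len(q),z,t.mean(0),cv2.minEnclosingCircle((t[:,:2]*1000).astype(np.float32)))
to(.461,-.184,.2)
E
```

```text
time_s: 9.8
ee_pos: [0.4624, 0.3053, 0.2104]
tool_rot: [3.14, 0.0, -1.238]
contact_force: [0.4, -0.4, 0.8]
grip_width: 0.092
171 [0.12899166 0.13354985 0.13706833] [0.46191897 0.29951564 0.13400173] ((458.274169921875, 300.655517578125), 33.16790008544922)
shift [0.462  0.1613 0.0104] turn [ 0.06  0.03 -0.03] t 9.85 F [ 0.85 -0.43  0.01] w 0.0917 pos [0.4625 0.3053 0.2105]
```

View pics/c6.png

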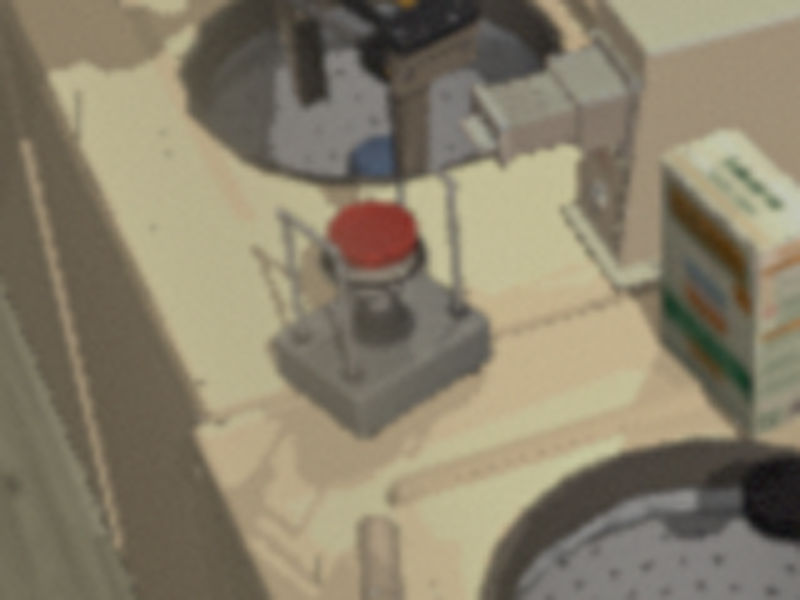

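```bash
python3 -m jog '[[[1,0.02,0.007,0,0,0,0],[1,0.06,0.021,0,0,0,0],[1,0.1,0.035,0,0,0,0],[1,0.145,0.051,0,0,0,0],[1,0.19,0.067,0,0,0,0],[1,0.235,0.082,0,0,0,0],[1,0.28,0.098,0,0,0,0],[1,0.325,0.114,0,0,0,0],[1,0.37,0.13,0,0,0,0],[1,0.41,0.143,0,0,0,0],[1,0.44,0.154,0,0,0,0],[1,0.455,0.159,0,0,0,0]]]'
python3 - <<'E'
from h import *
np.set_printoptions(precision=4,suppress=True)
for c in('top','scene'):
    s,d=shot(c,c+'7')
    P=cloud(c,d);hsv=cv2.cvtColor(s,cv2.COLOR_RGB2HSV)
    m=(((hsv[...,0]<10)|(hsv[...,0]>170))&(hsv[...,1]>120)&(hsv[...,2]>60)).astype(np.uint8)
    n,l,st,ce=cv2.connectedComponentsWithStats(m)
    for i in range(1,n):
        if st[i,4]>60:
            q=P[l==i]; z=np.median(q[:,2]); t=q[abs(q[:,2]-z)<.006];print(c,ce[i],st[i],z,w(c,*ce[i],z)[:2],cv2.minEnclosingCircle((t[:,:2]*1000).astype(np.float32)))
    if c=='top': T=s
to(.461,-.184,.1)
cv2.imwrite('pics/c7.png',np.hstack([cv2.resize(T[170:290,130:290],(400,300)),cv2.resize(T[150:270,320:480],(400,300))])[:,:,::-1])
E
```

```text
time_s: 11.05
ee_pos: [0.4601, -0.1788, 0.2096]
tool_rot: [3.139, 0.002, -1.241]
contact_force: [0.6, 1.0, -0.2]
grip_width: 0.092
top [195.0729 225.3759] [184 214  24  24 439] 0.13364119217008993 [0.461  0.3026] ((461.3791198730469, 303.64813232421875), 31.175491333007812)
scene [254.697  127.6364] [246 123  17  11 132] 0.13318408465170134 [0.4606 0.2918] ((463.642333984375, 296.8891906738281), 30.364059448242188)
scene [314.3699 252.6062] [305 244  20  18 292] 0.02372896519507293 [ 0.4594 -0.1878] ((460.1161193847656, -184.87106323242188), 31.50164794921875)
scene [356.683  312.4107] [347 299  22  24 224] 0.04809113760204303 [ 0.4714 -0.425 ] ((477.92913818359375, -415.66357421875), 29.51164436340332)
shift [0.0064 0.0014 0.1097] turn [ 0.11  0.1  -0.17] t 11.15 F [0.29 0.6  0.17] w 0.0922 pos [ 0.4605 -0.1776  0.2097]
```

View pics/c7.png

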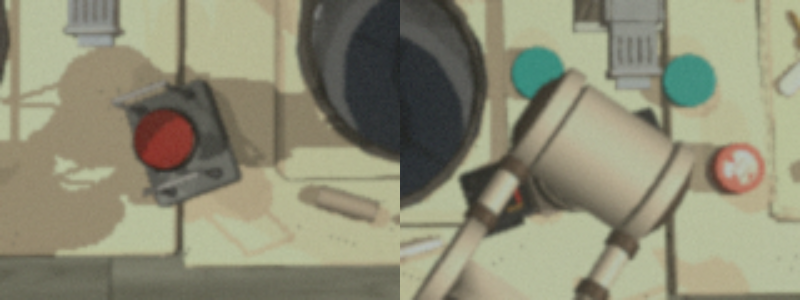

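```bash
python3 - <<'E'
from h import *
im=cv2.imread('pics/top0.png')
d=np.load('pics/scene_d.npy');P=cloud('scene',d)
m=(abs(P[...,0]-.44)<.03)&(abs(P[...,1]+.128)<.025)&(P[...,2]<.1);print(m.sum(),np.percentile(P[m][:,2],[0,50,95,100]))
E
python3 -m jog '[[[1,0.003,0,0.02,0,0,0],[1,0.006,0.001,0.05,0,0,0],[1,0.0065,0.0014,0.08,0,0,0],[1,0.0065,0.0014,0.1,0,0,0],[1,0.0065,0.0014,0.11,0,0,0],[1,0.0065,0.0014,0.11,0,0,0]]]'; python3 -c "
from h import *
to(.461,-.1845,.004)"
```

```text
159 [-0.02801897 -0.01941229  0.00020839  0.00418319]
time_s: 11.75
ee_pos: [0.4602, -0.1821, 0.0984]
tool_rot: [3.138, 0.005, -1.239]
contact_force: [-0.2, 0.1, -0.0]
grip_width: 0.0922
shift [ 0.003  -0.0003  0.0944] turn [ 0.21  0.27 -0.09] t 11.75 F [-0.25  0.11 -0.05] w 0.0922 pos [ 0.4602 -0.1821  0.0984]
```

```bash
python3 -m jog '[[[1,0.002,0,0.02,0,0,0],[1,0.002,0,0.04,0,0,0],[1,0.002,0,0.06,0,0,0],[1,0.002,0,0.075,0,0,0],[1,0.002,0,0.086,0,0,0],[1,0.002,0,0.091,0,0,0],[1,0.002,0,0.093,0,0,0],[1,0.002,0,0.093,0,0,0]]]'; python3 -c "
from h import *
to(.461,-.1845,.004)"
```

```text
time_s: 12.55
ee_pos: [0.4609, -0.1839, 0.006]
tool_rot: [3.139, 0.004, -1.239]
contact_force: [-0.6, -0.7, 0.9]
grip_width: 0.0918
shift [0.0006 0.0001 0.002 ] turn [ 0.17  0.22 -0.08] t 12.55 F [-0.55 -0.72  0.93] w 0.0918 pos [ 0.4609 -0.1839  0.006 ]
```

```bash
python3 -m jog '[[[1,0,0,0.0018,0,0,0],[1,0,0,0.0018,0,0,0],[0.5,0,0,0.0018,0,0,0],[0.5,0,0,0.0018,0,0,0],[0.5,0,0,0.0018,0,0,0],[0.5,0,0,0.0018,0,0,0],[0.5,0,0,0.0018,0,0,0],[0.5,0,0,0.0018,0,0,0],[0.5,0,0,0.0018,0,0,0]]]'; python3 -c "
from h import *
to(.461,-.1845,.2)"
```

```text
time_s: 13.45
ee_pos: [0.4609, -0.1839, 0.0042]
tool_rot: [3.139, 0.004, -1.239]
contact_force: [-0.4, -0.0, 0.3]
grip_width: 0.0591
shift [-0.0002  0.0007 -0.1958] turn [ 0.17  0.22 -0.08] t 13.45 F [-0.44 -0.    0.26] w 0.0591 pos [ 0.4609 -0.1839  0.0042]
```

```bash
python3 -m jog '[[[0.4,0,0,-0.01,0,0,0],[0.4,0,0,-0.03,0,0,0],[0.4,0,0,-0.06,0,0,0],[0.4,0,0,-0.09,0,0,0],[0.4,0,0,-0.12,0,0,0],[0.4,0,0,-0.15,0,0,0],[0.4,0,0,-0.175,0,0,0],[0.4,0,0,-0.19,0,0,0],[0.4,0,0,-0.2,0,0,0],[0.4,0,0,-0.2,0,0,0]]]'
python3 - <<'E'
from h import *
s,_=shot('scene','scene8')
cv2.imwrite('pics/c8.png',cv2.resize(s[140:300,220:420],(750,600),interpolation=cv2.INTER_CUBIC)[:,:,::-1])
to(.462,.3055,.2)
E
```

```text
time_s: 14.45
ee_pos: [0.4624, -0.1849, 0.2057]
tool_rot: [3.14, 0.002, -1.239]
contact_force: [-0.7, 0.2, -2.2]
grip_width: 0.0594
shift [-0.4631 -0.1599  0.0055] turn [ 0.15  0.19 -0.08] t 14.5 F [-0.37 -0.15 -1.27] w 0.0592 pos [ 0.4618 -0.1845  0.2044]
```

View pics/c8.png

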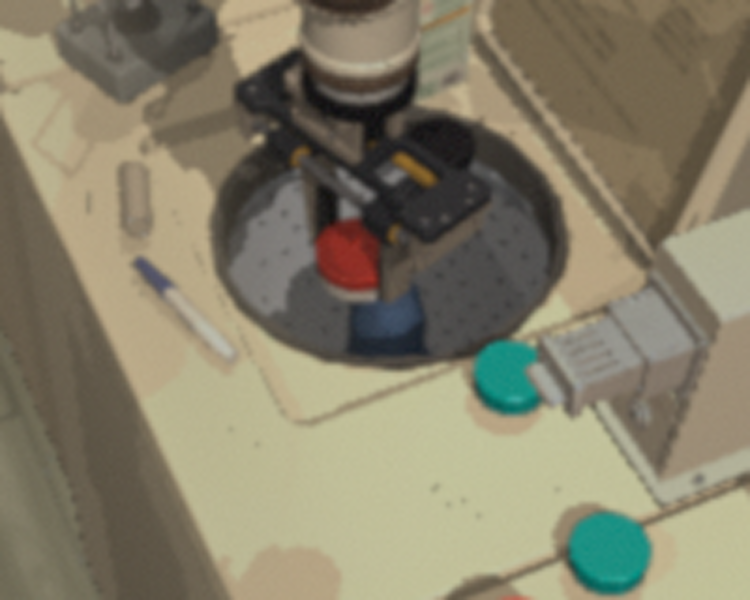

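The second tin is held level at (350,258) in the crop. Next I carry it over.

```bash
python3 -m jog '[[[0.4,-0.02,-0.007,0,0,0,0],[0.4,-0.05,-0.0172,0,0,0,0],[0.4,-0.09,-0.031,0,0,0,0],[0.4,-0.13,-0.045,0,0,0,0],[0.4,-0.17,-0.0587,0,0,0,0],[0.4,-0.21,-0.0725,0,0,0,0],[0.4,-0.25,-0.0863,0,0,0,0],[0.4,-0.29,-0.1,0,0,0,0],[0.4,-0.33,-0.114,0,0,0,0],[0.4,-0.365,-0.126,0,0,0,0],[0.4,-0.39,-0.1346,0,0,0,0],[0.4,-0.4,-0.138,0,0,0,0]]]'; python3 -c "
from h import *
to(.462,.3055,.2)"
```

```text
time_s: 15.7
ee_pos: [0.4605, 0.2405, 0.2037]
tool_rot: [3.136, 0.004, -1.236]
contact_force: [-0.0, -1.2, -1.2]
grip_width: 0.0594
shift [-0.0609 -0.0227  0.0039] turn [0.32 0.23 0.08] t 15.7 F [-0.02 -1.19 -1.2 ] w 0.0594 pos [0.4605 0.2405 0.2037]
```

```bash
python3 -m jog '[[[0.4,-0.015,-0.006,0,0.1,0,0],[0.4,-0.032,-0.012,0,0.3,0.2,0],[0.4,-0.047,-0.0175,0,0.3,0.2,0],[0.4,-0.057,-0.021,0,0.3,0.2,0],[0.4,-0.061,-0.0227,0,0.3,0.2,0],[0.4,-0.061,-0.0227,0,0.3,0.2,0],[0.4,-0.061,-0.0227,0,0.3,0.2,0]]]'; python3 -c "
from h import *
to(.462,.3055,.114)"
```

```text
time_s: 16.4
ee_pos: [0.4621, 0.3051, 0.2038]
tool_rot: [3.141, 0.0, -1.236]
contact_force: [-0.4, -0.9, -1.8]
grip_width: 0.0591
shift [-0.0004 -0.0001  0.0898] turn [0.04 0.01 0.06] t 16.4 F [-0.43 -0.89 -1.81] w 0.0591 pos [0.4621 0.3051 0.2038]
```

```bash
python3 -m jog '[[[0.4,0,0,0.01,0,0,0],[0.4,0,0,0.025,0,0,0],[0.4,0,0,0.04,0,0,0],[0.4,0,0,0.052,0,0,0],[0.4,0,0,0.058,0,0,0],[0.4,0,0,0.062,0,0,0],[0.4,0,0,0.066,0,0,0],[0.4,0,0,0.07,0,0,0],[0.4,0,0,0.074,0,0,0],[0.4,0,0,0.078,0,0,0],[0.4,0,0,0.082,0,0,0],[0.4,0,0,0.082,0,0,0]]]'
python3 - <<'E'
from h import *
s,_=shot('scene','scene9')
cv2.imwrite('pics/c9.png',cv2.resize(s[80:200,180:340],(800,600),interpolation=cv2.INTER_CUBIC)[:,:,::-1])
to(.462,.3055,.114)
E
```

```text
time_s: 17.6
ee_pos: [0.4617, 0.305, 0.1212]
tool_rot: [3.14, 0.0, -1.236]
contact_force: [-0.4, 0.5, -0.8]
grip_width: 0.0591
shift [-0.0004 -0.0004  0.0075] turn [0.08 0.01 0.06] t 17.65 F [-0.77 -0.29 -0.31] w 0.0595 pos [0.4618 0.305  0.1215]
```

View pics/c9.png

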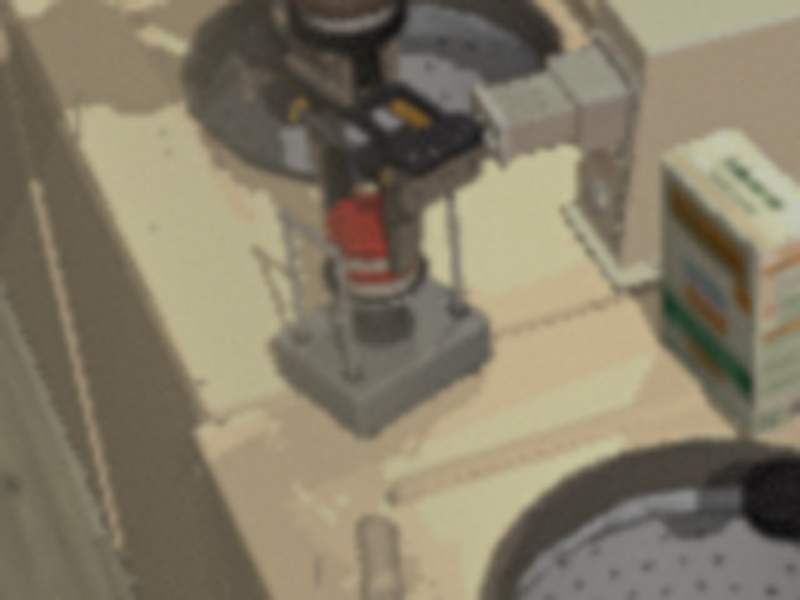

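The stack is aligned and pressing down. I'll go a little lower and open.

```bash
python3 -m jog '[[[0.4,0,0,0.003,0,0,0],[0.4,0,0,0.006,0,0,0],[0.4,0,0,0.007,0,0,0],[0.4,0,0,0.007,0,0,0],[0.4,0,0,0.007,0,0,0],[0.75,0,0,0.007,0,0,0],[0.75,0,0,0.007,0,0,0],[0.75,0,0,0.007,0,0,0],[1,0,0,0.007,0,0,0],[1,0,0,0.007,0,0,0],[1,0,0,0.007,0,0,0],[1,0,0,0.007,0,0,0]]]' && python3 -m jog '[[[1,0,0,-0.01,0,0,0],[1,0,0,-0.025,0,0,0],[1,0,0,-0.045,0,0,0],[1,0,0,-0.07,0,0,0],[1,0,0,-0.09,0,0,0],[1,0,0,-0.1,0,0,0],[1,0,0,-0.1,0,0,0]]]'
python3 - <<'E'
from h import *
s,_=shot('scene','scene10')
cv2.imwrite('pics/c10.png',cv2.resize(s[80:200,180:340],(800,600),interpolation=cv2.INTER_CUBIC)[:,:,::-1])
to(.462,.05,.25)
E
```

```text
time_s: 18.85
ee_pos: [0.4618, 0.305, 0.1145]
tool_rot: [3.14, 0.0, -1.236]
contact_force: [-0.4, -0.1, -0.6]
grip_width: 0.0917
time_s: 19.55
ee_pos: [0.4631, 0.3055, 0.2171]
tool_rot: [-3.138, 0.0, -1.236]
contact_force: [-0.6, 0.5, 0.2]
grip_width: 0.0917
shift [ 0.2409  0.084  -0.0347] turn [-0.02  0.01  0.06] t 19.6 F [1.17 0.7  0.32] w 0.092 pos [0.4623 0.3051 0.2153]
```

View pics/c10.png

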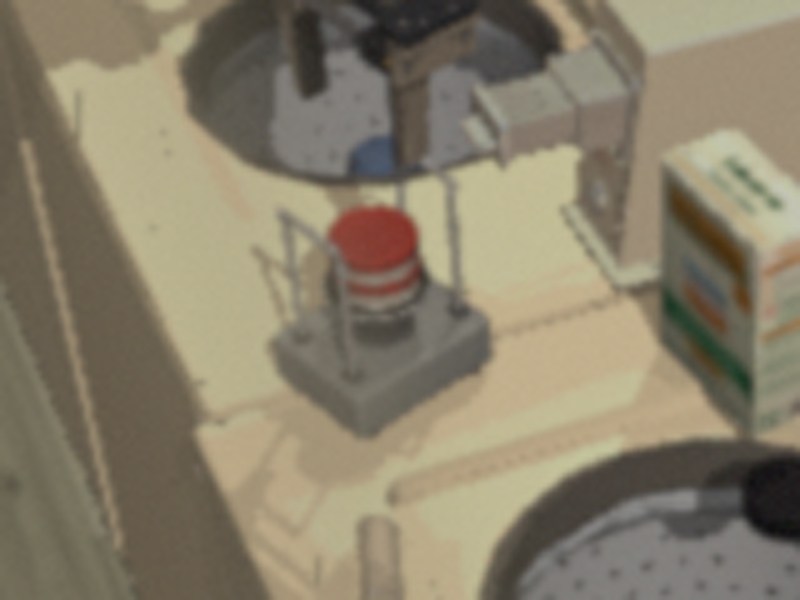

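Both tins are stacked upright at (373,262) in the crop, and the platform has sunk. I'll move clear and check from above.

```bash
python3 -m jog '[[[1,0.02,0.007,-0.01,0,0,0],[1,0.055,0.019,-0.02,0,0,0],[1,0.095,0.033,-0.03,0,0,0],[1,0.135,0.047,-0.03,0,0,0],[1,0.17,0.06,-0.03,0,0,0],[1,0.205,0.072,-0.03,0,0,0],[1,0.225,0.08,-0.03,0,0,0],[1,0.235,0.083,-0.03,0,0,0],[1,0.235,0.083,-0.03,0,0,0],[1,0.235,0.083,-0.03,0,0,0]]]'
python3 - <<'E'
from h import *
np.set_printoptions(precision=4,suppress=True)
s,d=shot('top','top11');S,_=shot('scene','scene11')
P=cloud('top',d);hsv=cv2.cvtColor(s,cv2.COLOR_RGB2HSV)
m=(((hsv[...,0]<10)|(hsv[...,0]>170))&(hsv[...,1]>120)&(hsv[...,2]>60)).astype(np.uint8)
n,l,st,ce=cv2.connectedComponentsWithStats(m)
for i in range(1,n):
    if st[i,4]>60:
        q=P[l==i]; z=np.median(q[:,2]); t=q[abs(q[:,2]-z)<.008];A=np.c_[t[:,:2]-t[:,:2].mean(0),np.ones(len(t))]
        print(ce[i],z,w('top',*ce[i],z)[:2],cv2.minEnclosingCircle((t[:,:2]*1000).astype(np.float32)),'slope',np.linalg.lstsq(A,t[:,2],rcond=None)[0])
cv2.imwrite('pics/c11.png',np.hstack([cv2.resize(s[170:290,130:290],(400,300)),cv2.resize(S[80:200,180:340],(400,300))])[:,:,::-1])
to(.46,.05,.25)
E
```

```text
time_s: 20.6
ee_pos: [0.4608, 0.0567, 0.2448]
tool_rot: [3.141, 0.001, -1.236]
contact_force: [0.3, -0.2, -0.5]
grip_width: 0.0919
[195.8575 225.5677] 0.1297098940432795 [0.4607 0.3015] ((461.7394104003906, 302.59979248046875), 30.755599975585938) slope [0.008  0.0026 0.1298]
shift [ 0.0063  0.0031 -0.005 ] turn [0.   0.05 0.14] t 20.7 F [-0.35  0.04 -0.96] w 0.0921 pos [0.4608 0.057  0.245 ]
```

View pics/c11.png

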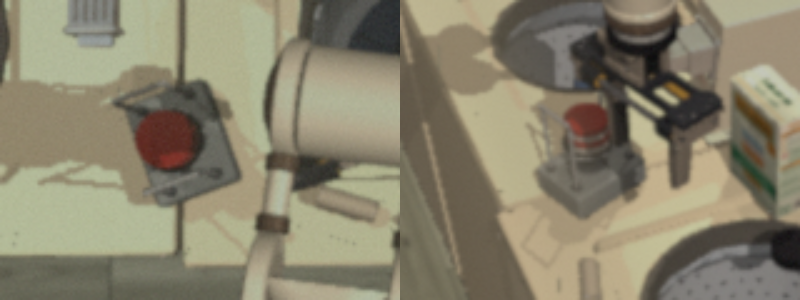

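```bash
python3 -c "
from cell import robot
print(robot.finish_job(), robot.sense()['time_s'])"
```

```text
the job is handed in; nothing more can be done
the job is handed in; nothing more can be done
```

Both red-lidded tins are stacked right way up on the dispenser platform between the wire guides. I lowered each one until the spring carried most of its weight, then released it. I handed the job in just after 20.7 s, with the gripper open and about 0.25 m away.

- **Height and level:** the top lid measured 0.130 m above the deck and level to within 1°. That puts the platform about 48 mm down, slightly more than the nominal 45 mm but short of the 56 mm stop.
- **Centring:** the top camera put the stack about 3–4 mm off the platform centre, mostly along world y. The arm's own reading said under 1 mm. I left it there, as the tin is 7 mm smaller in radius than the platform.
- **Grip width:** the fingers read about 59 mm on the 62 mm tins, but both lifted and travelled securely.
- **Look-alikes:** I left the patterned red pot and the turquoise and black look-alikes alone.

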